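# Stack the wooden serving boards in the corner stand

### The job

Put the three wooden serving boards away in the blue corner stand, one at a time: the largest at the bottom, then the medium one, then the smallest on top, each lying flat with its length along the stand and pushed snugly up against both of the stand's fences. Leave the black slate, the marble board and the salt and pepper pots where they are.

Things in the scene. Friction and masses are not known exactly. Their poses are not given: they have to be found in the camera images.
- board_large: The largest light-wood board, 170 x 66 x 12 mm, loose, about 0.1 kg, lying flat on the counter. Origin: centre of the underside. Body x runs along the length, y across the width, z up.
- board_medium: The medium light-wood board, 140 x 56 x 12 mm, loose, lying flat on the counter. Origin: centre of the underside. Body x runs along the length, y across the width, z up.
- board_small: The smallest light-wood board, 110 x 46 x 12 mm, loose, lying flat on the counter. Origin: centre of the underside. Body x runs along the length, y across the width, z up.
- stand: Blue fixed corner stand: base 176 (x) x 76 (y) x 8 mm; two fences outside its edges, 8 mm thick, tops 48 mm above the counter, meet at one corner. End fence: at the -x edge, 62 mm along y from the corner. Back fence: at the -y edge, only the first 30 mm along x, leaving room for a finger beside a board's middle. Other edges open. Origin: centre of the base's underside; z up.
- corner (a point): Inner corner of the stand, where both fences' inner faces meet the base's top, 8 mm above the counter. x runs away from the end fence along the stand's length, y away from the back fence across its width, z up. A snug board has its centre half its length along x and half its width along y from here.
- slate: Black slate board, 150 x 60 x 10 mm, loose, to be left alone. Origin: centre of the underside. Body x runs along the length, y across the width, z up.
- marble_board: White veined marble board, 130 x 60 x 12 mm, loose, to be left alone. Origin: centre of the underside. Body x runs along the length, y across the width, z up.
- salt: White ceramic salt pot with a steel top, 34 mm across, 46 mm tall, loose, to be left alone. Origin: centre of the underside.
- pepper: Black pepper pot with a steel top, 34 mm across, 46 mm tall, loose, to be left alone. Origin: centre of the underside.
Things that resemble listed ones, but are neither listed nor needed, are in the scene too. Leave any purple look-alike of the board_small alone.

How it is judged:
On the way, in this order (a step that is already met when the one before it is completed fails the run):
1. the largest wooden board lies snug in the corner, on the base (x of board_large in the frame of corner between 0.082 and 0.09 m and y of board_large in the frame of corner between 0.03 and 0.038 m and z of board_large in the frame of corner between -0.003 and 0.003 m and angle between the x axis of board_large and the x axis of corner, either way round below 0.06 rad and angle between board_large's own z axis and vertical below 0.05 rad), for 0.2 s.
2. the medium wooden board lies snug in the corner, on the largest (x of board_medium in the frame of corner between 0.067 and 0.075 m and y of board_medium in the frame of corner between 0.025 and 0.033 m and z of board_medium in the frame of corner between 0.009 and 0.015 m and angle between the x axis of board_medium and the x axis of corner, either way round below 0.06 rad and angle between board_medium's own z axis and vertical below 0.05 rad), for 0.2 s.
3. the smallest wooden board lies snug in the corner, on the medium one (x of board_small in the frame of corner between 0.052 and 0.06 m and y of board_small in the frame of corner between 0.02 and 0.028 m and z of board_small in the frame of corner between 0.021 and 0.027 m and angle between the x axis of board_small and the x axis of corner, either way round below 0.06 rad and angle between board_small's own z axis and vertical below 0.05 rad), for 0.2 s.
At the end, for the whole second after the job is handed in: The wooden boards lie stacked in the stand: largest on the base, then medium, smallest on top; heights within 3 mm, flat within 0.05 rad, lengths along the stand within 0.06 rad, each centre at most 5 mm further from either fence than when touching; released and at rest (all of step 1 and all of step 2 and all of step 3 and linear speed of each of board_large, board_medium, board_small below 0.02 m/s and angular speed of each of board_large, board_medium, board_small below 0.2 rad/s).
It fails at once if the slate is moved by more than 15 mm (distance of slate from where it was at the start of the episode above 0.015 m).
It fails at once if the marble board is moved by more than 15 mm (distance of marble_board from where it was at the start of the episode above 0.015 m).
It fails at once if the salt pot is moved by more than 15 mm (distance of salt from where it was at the start of the episode above 0.015 m).
It fails at once if the pepper pot is moved by more than 15 mm (distance of pepper from where it was at the start of the episode above 0.015 m).
It also fails if it takes over 109 s, if anything falls off the work surface, if the arm or the gripper's body presses on something with over 40 N, if the wrist force passes 120 N, or if a joint passes its speed limit or range.

### The arm

A 6-joint arm with a two-finger parallel gripper is mounted at the origin on the work surface. World frame = base frame: x ahead of the robot, y to its left, z up, the work surface at z = 0. Lengths are in m, angles in rad, forces in N, time in s.
With the tool pointing down it reaches from about 0.3 to 0.875 m from the base axis. Payload 6.4 kg.
Tool frame: the origin (TCP) lies at the very end of the fingers, on their centre line; the grasp point (between the pads) lies 19 mm behind it; z points along the fingers, y is the line along which they close (so a half turn about z gives the same grasp; the last joint's range is limited). The gripper opens to 85 mm and grips with 20 to 120 N. Pads are 22 mm wide; open, the fingers measure 114 mm over their backs; the gripper's body (76 mm by 85 mm) begins 54 mm behind the grasp point. The pads swing forward as they close: fully open they stand 13 mm farther back than shut.
Start: joints at [-1.552, 0.181, 1.607, -0, 1.354, -0.206], TCP at [0.128, -0.561, 0.231] pointing down, gripper open.
Joint ranges: [-2.99, 2.99], [-0.89, 2.07], [0.3, 2.58], [-1.14, 4.28], [0, 2.63], [-3.12, 3.12]. Speed limits (rad/s): [2.57, 2.57, 3.01, 3.14, 3.14, 3.14].

### API

Orientations are given as a unit quaternion [w, x, y, z].
In Python, from bench import ctrl gives the robot as it stands.
- The arm moves only by the tool jog_arm, never from a script. Its argument "series" is a list that holds one entry, the list of rows, each a list of 7 numbers: the shift along the tool's x, y, z in mm, then the turn, a rotation vector about the tool's x, y, z in rad, then the finger opening in mm, from 0 to 85.4. In form: [[[tx, ty, tz, rx, ry, rz, gripper], ...]]. A call has exactly 10 rows; each row shifts and turns the commanded pose from where the row before left it, along the tool's axes as they then stand; what a row does not reach is not made up. A row lasts 1/10 s, in which the tool goes at most 50 mm and 8.59 degrees, less where a joint would pass 70% of its speed; a pose out of reach is approached as far as the arm can. A call with a gripper value outside its range is refused whole. The fingers move at their own pace and stop on an object; the grip force is fixed at half the most. Time passes only in rows, so rows that do not move let the fingers close, or fill a call up. It gives the time, the measured TCP pose, the force, the opening and the grip force at its end, in the units of the state.
- ctrl.get_obs(): the state, without advancing time (a new reading comes with each control period).
- ctrl.camera(name): name is "scene" or "top"; returns a dict with "frame" (480x640x3 uint8, blue, green, red), "z_map" (480x640 float32, m along the optical axis (not along the pixel's ray), 0 where there is no reading), "fx", "fy", "cx", "cy" (pixels), "xyz" and "rotation" of the camera in the world. Camera axes: x right, y down, z forward; pixel columns grow to the right and rows downward; lengths in m; the calibration is good to about 2 mm. A picture is of the moment at which its call begins.
- ctrl.hand_in(): hands the job in; it is judged then, once.
The state is a dict: "time_s": time; "q": joint angles; "dq": joint speeds; "joint_efforts": joint torques, N m; "eef_pos": TCP position; "eef_rot": TCP orientation; "wrist_force": force on the tool from outside, world axes, zero at the start; "torque": the same for the moment, N m; "opening": opening from 0.0 (shut) to 1.0 (fully open); "grasp_force": force on a finger pad.
Only numpy, scipy, OpenCV 4.12 (cv2) and the standard library are available. Lean on these libraries where they do the work, as an engineer would, in place of code of your own. Each camera call takes 0.05 s, during which the arm holds its last target. There are 200 camera calls.

## Working session

There is one attempt and no reset: what is moved stays moved. The work goes in short steps, Python scripts to look and compute and a tool call to move; the robot and the scene stay as the last step left them, time stands still between calls to the robot, and variables do not carry over. Pictures are saved under pics/ and viewed, at most 14 in all, crops included, and the job is handed in when it is done.

Besides the shell and the picture viewer there is one more tool, called after "Request:" as name(argument=value, ...) on one line, values as JSON. jog_arm: Moves the arm, as the interface text tells. Its arguments: {"type":"object","properties":{"series":{"type":"array"}},"required":["series"]}

```bash
mkdir -p pics; ls; python3 - <<'E'
from bench import ctrl
import cv2,numpy as np
for n in("top","scene"):
    c=ctrl.camera(n); cv2.imwrite(f"pics/{n}0.png",c["frame"]); np.savez(f"{n}0.npz",**c)
    print(n,c["fx"],c["cx"],c["cy"],c["xyz"],np.round(c["rotation"],3).tolist())
o=ctrl.get_obs(); print(o)
E
```

```text
pics
top 588.1264788170464 321.05525533792877 233.17400876563894 [ 0.49766793 -0.05503983  1.44516944] [-0.036, 0.71, -0.703, 0.021]
scene 580.6062665361965 317.02876516609916 237.59428763012926 [ 1.39852665 -0.10638043  0.72044338] [-0.314, 0.66, 0.62, -0.284]
{'time_s': 0.1, 'q': array([-1.55232800e+00,  1.81504025e-01,  1.60790012e+00, -6.13899536e-06,
        1.35380281e+00, -2.06300559e-01]), 'dq': array([ 4.05707406e-05, -2.73816468e-03, -3.77400877e-03, -8.18491193e-04,
       -9.23120770e-04,  1.16559859e-03]), 'joint_efforts': array([ 1.33122549e-04, -4.45875299e+01, -3.52237844e+01, -2.57224538e-04,
        4.10054796e-03,  7.05350828e-06]), 'eef_pos': array([ 0.12816209, -0.56002559,  0.23045709]), 'eef_rot': array([-8.03878623e-04,  9.93691114e-01,  1.12148642e-01,  7.27096639e-05]), 'wrist_force': array([-0.05505444,  0.06049664,  0.67089807]), 'torque': array([-0.02748161, -0.05625438, -0.04870018]), 'grasp_force': 0.0, 'opening': 1.0000711785234104}
```

View pics/top0.png

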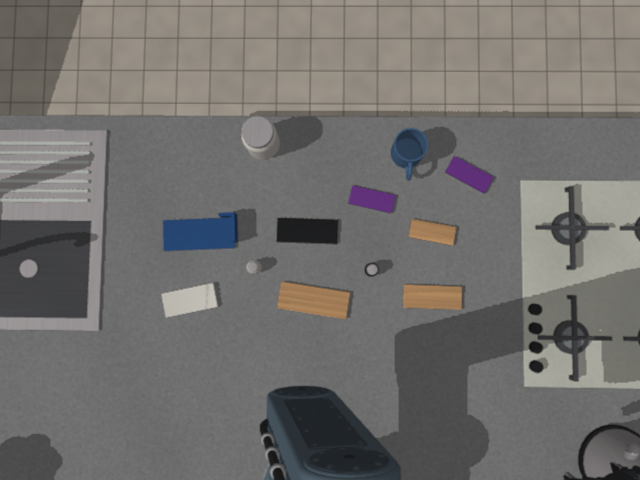

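View pics/scene0.png

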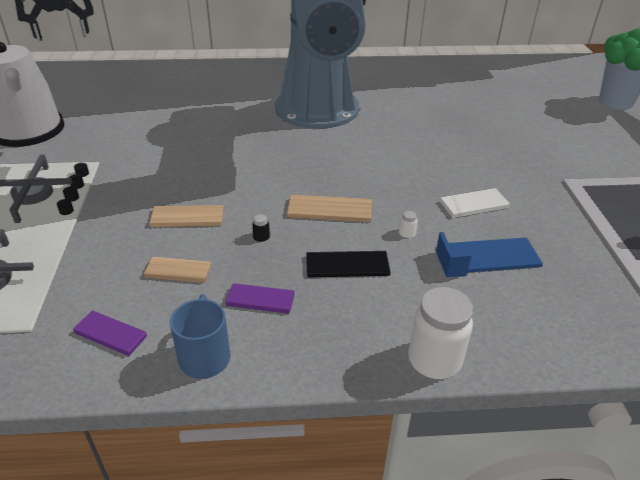

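Large board at top (314,300), medium (433,296), small (433,231); look-alikes: purple (372,198) and (470,174), black slate (307,230), marble (190,299). The stand is blue around (200,234), with its fences meeting at the upper right, about (236,217). The blue mug at (408,150) is not the stand.

```bash
cat > h.py <<'E'
import cv2,numpy as np
from scipy.spatial.transform import Rotation as R
def world(c):
    v,u=np.mgrid[:480,:640]; z=c["z_map"]
    P=np.stack([(u-c["cx"])/c["fx"]*z,(v-c["cy"])/c["fy"]*z,z],-1)
    q=np.array(c["rotation"]); 
    return P@R.from_quat(q[[1,2,3,0]]).as_matrix().T+np.array(c["xyz"])
def hsv(c): return cv2.cvtColor(c["frame"],cv2.COLOR_BGR2HSV)
def mask(c,kind):
    h=hsv(c);lo,hi={"wood":((5,60,60),(22,255,255)),"blue":((100,120,40),(125,255,255)),"purple":((130,80,40),(160,255,255))}[kind]
    return cv2.inRange(h,lo,hi)
def blobs(c,kind,box=None,minA=200):
    W=world(c);m=mask(c,kind)
    if box: b=np.zeros_like(m);b[box[1]:box[3],box[0]:box[2]]=255;m&=b
    n,l,s,ce=cv2.connectedComponentsWithStats(m)
    for i in range(1,n):
        if s[i,4]<minA: continue
        M=(l==i)
        yield ce[i],s[i],M,W
def rect(P):
    (x,y),(a,b),t=cv2.minAreaRect((P[:,:2]*1000).astype(np.float32))
    if a<b:a,b,t=b,a,t+90
    return np.round([x,y,a,b,(t%180)],1)
E
python3 - <<'E'
from h import *
c=np.load("top0.npz"); c={k:c[k] for k in c}
for k in("wood","blue","purple"):
    for ce,s,M,W in blobs(c,k):
        P=W[M&(c["z_map"]>0)]; print(k,ce.round(0),s[4],"z",np.percentile(P[:,2],[5,50,95]).round(4),rect(P))
        if k=="blue":
            for lo,hi in((.003,.02),(.035,.06)):
                Q=P[(P[:,2]>lo)&(P[:,2]<hi)]
                if len(Q): print("  ",len(Q),rect(Q),Q.min(0).round(4),Q.max(0).round(4))
W=world(c);print(W[330:345,200:300,2].mean())
im=c["frame"][130:330,140:520]; cv2.imwrite("pics/crop0.png",cv2.resize(im,None,fx=2.1,fy=2.1,interpolation=cv2.INTER_CUBIC))
E
```

```text
wood [432. 232.] 898 z [0.0045 0.0115 0.0165] [ 621.2 -294.   110.8   49.6   79.4]
wood [313. 300.] 1963 z [0.0054 0.0115 0.0167] [450.7  -4.7 172.3  67.5  81.6]
wood [432. 297.] 1403 z [0.0047 0.0116 0.0167] [ 462.2 -293.8  141.6   57.2   88.5]
blue [201. 233.] 2262 z [0.0024 0.0079 0.0451] [612.8 275.1 186.2  80.8  93.6]
   1896 [611.1 275.2 183.1  77.3  93.6] [0.5681 0.1858 0.003 ] [0.6554 0.3685 0.0198]
   165 [629.1 190.6  76.6  34.   27.9] [0.5893 0.1823 0.0365] [0.6569 0.2227 0.0536]
purple [469. 174.] 854 z [0.0057 0.0116 0.0172] [ 762.1 -384.2  109.8   51.8   59.2]
purple [372. 199.] 833 z [0.006  0.0115 0.0168] [ 700.4 -145.6  109.5   48.7   77.8]
0.002706257017731699
```

View pics/crop0.png

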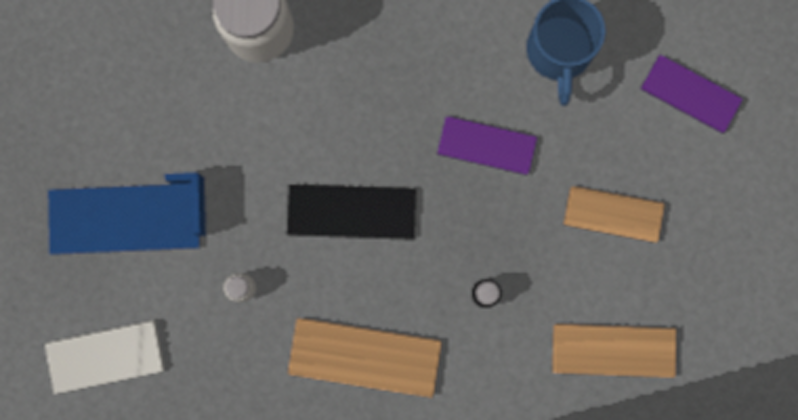

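The crop confirms three wooden boards of different size (large at crop (365,357)), the stand with its corner at its upper right, and everything else distinct. Next I refine the poses with a silhouette fit in both cameras.

```bash
cat >> h.py <<'E'
from scipy.optimize import minimize
BOARD={"large":(170,66),"medium":(140,56),"small":(110,46)}
def box(x0,x1,y0,y1,z0,z1): return np.array([[x,y,z] for x in(x0,x1) for y in(y0,y1) for z in(z0,z1)])/1000.
def parts(name):
    if name=="stand": return [box(-88,88,-38,38,0,8),box(-96,-88,-46,24,0,48),box(-96,-58,-46,-38,0,48)]
    a,b=BOARD[name]; return [box(-a/2,a/2,-b/2,b/2,0,12)]
def render(c,ps,p,z0=0.,S=4):
    Rm=R.from_quat(np.array(c["rotation"])[[1,2,3,0]]).as_matrix(); m=np.zeros((480*S,640*S),np.uint8)
    r=R.from_euler("z",p[2]).as_matrix()
    for B in ps:
        w=B@r.T+[p[0],p[1],z0]; k=(w-c["xyz"])@Rm
        uv=np.stack([k[:,0]/k[:,2]*c["fx"]+c["cx"],k[:,1]/k[:,2]*c["fy"]+c["cy"]],1)
        h=cv2.convexHull(((uv+.5)*S*16).astype(np.int32)); cv2.fillConvexPoly(m,h,255,shift=4)
    return cv2.resize(m,(640,480),interpolation=cv2.INTER_AREA)/255.
def fit(cs,ms,name,p0,z0=0.):
    ps=parts(name)
    f=lambda d:sum(np.abs(render(c,ps,(p0[0]+d[0]/100,p0[1]+d[1]/100,p0[2]+d[2]/10),z0)-m).sum() for c,m in zip(cs,ms))
    s=np.vstack([[0,0,0],np.eye(3)*.6]); r=minimize(f,[0,0,0],method="Nelder-Mead",options=dict(initial_simplex=s,xatol=.01,fatol=.5))
    d=r.x; return np.array([p0[0]+d[0]/100,p0[1]+d[1]/100,p0[2]+d[2]/10]),r.fun
def near(c,kind,p,rad=90):
    Rm=R.from_quat(np.array(c["rotation"])[[1,2,3,0]]).as_matrix();k=(np.array([p[0],p[1],.01])-c["xyz"])@Rm
    u,v=k[0]/k[2]*c["fx"]+c["cx"],k[1]/k[2]*c["fy"]+c["cy"]
    l=cv2.connectedComponents(mask(c,kind))[1]; w=l[int(v)-8:int(v)+9,int(u)-8:int(u)+9]; w=w[w>0]
    return (l==np.bincount(w).argmax()).astype(float)
E
python3 - <<'E'
from h import *
C=[dict(np.load(n)) for n in("top0.npz","scene0.npz")]
for n,k,p0 in(("stand","blue",(.611,.275,np.radians(93.6))),("large","wood",(.4507,-.0047,np.radians(81.6))),("medium","wood",(.4622,-.2938,np.radians(88.5))),("small","wood",(.6212,-.294,np.radians(79.4)))):
    ms=[near(c,k,p0) for c in C]
    for i in((0,),(1,),(0,1)):
        p,e=fit([C[j] for j in i],[ms[j] for j in i],n,p0); print(n,i,(p*[1000,1000,57.2958]).round(1),round(e),[int(ms[j].sum()) for j in i])
E
```

```text
stand (0,) [609.4 281.   92.7] 157 [2262]
stand (1,) [609.5 279.9  93.2] 154 [3019]
stand (0, 1) [609.2 280.2  92.9] 313 [2262, 3019]
large (0,) [451.1  -5.1  81.7] 50 [1963]
large (1,) [450.2  -5.1  81.6] 117 [1919]
large (0, 1) [451.1  -5.2  81.6] 171 [1963, 1919]
medium (0,) [ 462.6 -292.6   88.5] 36 [1403]
medium (1,) [ 461.5 -293.    88.7] 114 [1476]
medium (0, 1) [ 462.6 -292.8   88.3] 153 [1403, 1476]
small (0,) [ 620.8 -293.5   79.9] 34 [898]
small (1,) [ 619.8 -293.8   79.6] 110 [1327]
small (0, 1) [ 620.6 -293.7   79.7] 146 [898, 1327]
```

```bash
cat > plan.py <<'E'
import sys,numpy as np
from scipy.spatial.transform import Rotation as R
from bench import ctrl
# usage: plan.py x y z(mm) yaw(deg) nrows
def yaw(q): a=R.from_quat(np.array(q)[[1,2,3,0]]).apply([1,0,0]); return np.arctan2(a[1],a[0])
o=ctrl.get_obs(); p=np.array(o["eef_pos"])*1000; y=yaw(o["eef_rot"])
print("t",o["time_s"],"at",p.round(1),"yaw",np.degrees(y).round(2),"tool z",R.from_quat(np.array(o["eef_rot"])[[1,2,3,0]]).apply([0,0,1]).round(4),"F",np.round(o["wrist_force"],1),"open",round(o["opening"]*85.4,1),"grip",round(float(o["grasp_force"]),1))
if len(sys.argv)>4:
    T=np.array(sys.argv[1:4],float); n=int(sys.argv[5]); dy=(np.radians(float(sys.argv[4]))-y)/n; d=(T-p)/n
    for i in range(n):
        a=y+dy*i; print([round(d[0]*np.cos(a)+d[1]*np.sin(a),1),round(d[0]*np.sin(a)-d[1]*np.cos(a),1),round(-d[2],1),0,0,round(-dy,3)])
E
python3 plan.py 451 -5 90 81.6 20
```

```text
t 0.1 at [ 128.2 -560.   230.5] yaw 12.88 tool z [-0.      0.0016 -1.    ] F [-0.1  0.1  0.7] open 85.4 grip 0.0
[np.float64(21.9), np.float64(-23.5), np.float64(7.0), 0, 0, np.float64(-0.06)]
[np.float64(23.3), np.float64(-22.1), np.float64(7.0), 0, 0, np.float64(-0.06)]
[np.float64(24.6), np.float64(-20.7), np.float64(7.0), 0, 0, np.float64(-0.06)]
[np.float64(25.8), np.float64(-19.2), np.float64(7.0), 0, 0, np.float64(-0.06)]
[np.float64(26.9), np.float64(-17.6), np.float64(7.0), 0, 0, np.float64(-0.06)]
[np.float64(27.9), np.float64(-15.9), np.float64(7.0), 0, 0, np.float64(-0.06)]
[np.float64(28.8), np.float64(-14.2), np.float64(7.0), 0, 0, np.float64(-0.06)]
[np.float64(29.6), np.float64(-12.5), np.float64(7.0), 0, 0, np.float64(-0.06)]
[np.float64(30.3), np.float64(-10.7), np.float64(7.0), 0, 0, np.float64(-0.06)]
[np.float64(30.9), np.float64(-8.9), np.float64(7.0), 0, 0, np.float64(-0.06)]
[np.float64(31.3), np.float64(-7.0), np.float64(7.0), 0, 0, np.float64(-0.06)]
[np.float64(31.7), np.float64(-5.1), np.float64(7.0), 0, 0, np.float64(-0.06)]
[np.float64(31.9), np.float64(-3.2), np.float64(7.0), 0, 0, np.float64(-0.06)]
[np.float64(32.1), np.float64(-1.3), np.float64(7.0), 0, 0, np.float64(-0.06)]
[np.float64(32.1), np.float64(0.7), np.float64(7.0), 0, 0, np.float64(-0.06)]
[np.float64(32.0), np.float64(2.6), np.float64(7.0), 0, 0, np.float64(-0.06)]
[np.float64(31.8), np.float64(4.5), np.float64(7.0), 0, 0, np.float64(-0.06)]
[np.float64(31.5), np.float64(6.4), np.float64(7.0), 0, 0, np.float64(-0.06)]
[np.float64(31.0), np.float64(8.3), np.float64(7.0), 0, 0, np.float64(-0.06)]
[np.float64(30.5), np.float64(10.1), np.float64(7.0), 0, 0, np.float64(-0.06)]
```

Request:
jog_arm(series=[[[22,-23,7,0,0,-0.06,85],[23,-22,7,0,0,-0.06,85],[25,-21,7,0,0,-0.06,85],[26,-19,7,0,0,-0.06,85],[27,-18,7,0,0,-0.06,85],[28,-16,7,0,0,-0.06,85],[29,-14,7,0,0,-0.06,85],[30,-12,7,0,0,-0.06,85],[30,-11,7,0,0,-0.06,85],[31,-9,7,0,0,-0.06,85]]])

```text
time_s: 1.1
eef_pos: [0.2909, -0.2812, 0.1608]
eef_rot: [-0.0, 0.916, 0.402, -0.0]
wrist_force: [0.9, 0.1, -0.1]
opening: 0.993
grasp_force: 0.0
```

Request:
jog_arm(series=[[[31,-7,7,0,0,-0.06,85],[32,-5,7,0,0,-0.06,85],[32,-3,7,0,0,-0.06,85],[32,-1,7,0,0,-0.06,85],[32,1,7,0,0,-0.06,85],[32,3,7,0,0,-0.06,85],[32,4,7,0,0,-0.06,85],[31,6,7,0,0,-0.06,85],[31,8,7,0,0,-0.06,85],[30,10,7,0,0,-0.06,85]]])

```text
time_s: 2.1
eef_pos: [0.4518, -0.0047, 0.0908]
eef_rot: [-0.0, 0.756, 0.655, -0.0]
wrist_force: [-0.4, -0.7, 0.3]
opening: 0.994
grasp_force: 0.0
```

```bash
sed -i 's/print(\[round(d\[0\]\*np.cos(a)+d\[1\]\*np.sin(a),1),round(d\[0\]\*np.sin(a)-d\[1\]\*np.cos(a),1),round(-d\[2\],1),0,0,round(-dy,3)\])/print(*np.round([d[0]*np.cos(a)+d[1]*np.sin(a),d[0]*np.sin(a)-d[1]*np.cos(a),-d[2],-dy],3))/' plan.py; python3 plan.py 451 -5 -5 81.6 1
```

```text
t 2.1 at [451.8  -4.7  90.8] yaw 81.79 tool z [-3.e-04  1.e-04 -1.e+00] F [-0.4 -0.7  0.3] open 84.9 grip 0.0
-0.424 -0.797 95.806 0.003
```

Request:
jog_arm(series=[[[0,-1,25,0,0,0.003,85],[0,0,25,0,0,0,85],[0,0,20,0,0,0,85],[0,0,10,0,0,0,85],[0,0,6,0,0,0,85],[0,0,4,0,0,0,85],[0,0,3,0,0,0,85],[0,0,2,0,0,0,85],[0,0,0,0,0,0,85],[0,0,0,0,0,0,85]]])

```text
time_s: 3.1
eef_pos: [0.4509, -0.0061, -0.0033]
eef_rot: [0.0, 0.758, 0.653, 0.0]
wrist_force: [-0.2, -0.3, -0.1]
opening: 0.998
grasp_force: 0.0
```

Request:
jog_arm(series=[[[0,0,0,0,0,0,60],[0,0,0,0,0,0,60],[0,0,0,0,0,0,60],[0,0,0,0,0,0,60],[0,0,0,0,0,0,60],[0,0,0,0,0,0,60],[0,0,0,0,0,0,60],[0,0,0,0,0,0,60],[0,0,0,0,0,0,60],[0,0,0,0,0,0,60]]])

```text
time_s: 4.1
eef_pos: [0.4509, -0.006, -0.0029]
eef_rot: [0.0, 0.758, 0.653, 0.0]
wrist_force: [-2.9, 1.2, 8.8]
opening: 0.755
grasp_force: 65.6
```

Request:
jog_arm(series=[[[0,0,-5,0,0,0,60],[0,0,-10,0,0,0,60],[0,0,-15,0,0,0,60],[0,0,-20,0,0,0,60],[0,0,-20,0,0,0,60],[0,0,-10,0,0,0,60],[0,0,0,0,0,0,60],[0,0,0,0,0,0,60],[0,0,0,0,0,0,60],[0,0,0,0,0,0,60]]])

```text
time_s: 5.1
eef_pos: [0.4498, -0.0058, 0.0754]
eef_rot: [-0.001, 0.758, 0.652, -0.001]
wrist_force: [0.3, 0.7, -0.8]
opening: 0.75
grasp_force: 66.6
```

```bash
python3 plan.py 611 279.5 77 92.9 10;python3 - <<'E'
from bench import ctrl
import cv2
c=ctrl.camera("scene"); cv2.imwrite("pics/lift1.png",c["frame"][60:320,180:580])
E
```

```text
t 5.1 at [449.8  -5.8  75.4] yaw 81.46 tool z [-1.9e-03  6.0e-04 -1.0e+00] F [ 0.3  0.7 -0.8] open 64.1 grip 66.6
30.603 11.701 -0.165 -0.02
30.363 12.31 -0.165 -0.02
30.111 12.914 -0.165 -0.02
29.848 13.512 -0.165 -0.02
29.572 14.106 -0.165 -0.02
29.284 14.693 -0.165 -0.02
28.985 15.275 -0.165 -0.02
28.674 15.85 -0.165 -0.02
28.352 16.42 -0.165 -0.02
28.019 16.983 -0.165 -0.02
```

View pics/lift1.png

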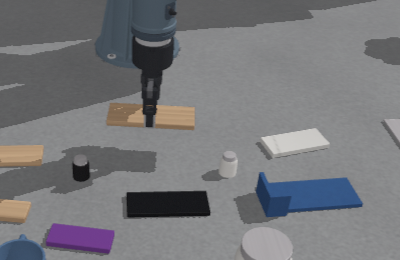

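The large board is held level at crop (150,115), clear of the pots. I'll carry it above the stand.

Request:
jog_arm(series=[[[15,6,0,0,0,-0.02,60],[30,12,0,0,0,-0.02,60],[30,13,0,0,0,-0.02,60],[30,13,0,0,0,-0.02,60],[30,14,0,0,0,-0.02,60],[30,15,0,0,0,-0.02,60],[30,15,0,0,0,-0.02,60],[29,16,0,0,0,-0.02,60],[28,16,0,0,0,-0.02,60],[28,17,0,0,0,-0.02,60]]])

```text
time_s: 6.15
eef_pos: [0.6027, 0.2678, 0.0752]
eef_rot: [-0.0, 0.689, 0.725, -0.001]
wrist_force: [1.0, -0.6, -1.1]
opening: 0.749
grasp_force: 66.6
```

Request:
jog_arm(series=[[[14,7,0,0,0,0,60],[0,0,0,0,0,0,60],[0,0,10,0,0,0,60],[0,0,10,0,0,0,60],[0,0,5,0,0,0,60],[0,0,0,0,0,0,60],[0,0,0,0,0,0,60],[0,0,0,0,0,0,60],[0,0,0,0,0,0,60],[0,0,0,0,0,0,60]]])

```text
time_s: 7.15
eef_pos: [0.6093, 0.281, 0.0518]
eef_rot: [0.0, 0.689, 0.725, 0.0]
wrist_force: [0.3, 0.3, -0.4]
opening: 0.754
grasp_force: 66.6
```

```bash
python3 plan.py 611 279.5 12 92.9 1; cat > look.py <<'E'
import sys
from h import *
from bench import ctrl
# look.py name x y yaw z(mm): fit a board at that pose, give it in the corner frame
n=sys.argv[1]; p0=np.array(sys.argv[2:5],float)/[1000,1000,57.2958]; z=float(sys.argv[5])/1000
ST=np.array([.6093,.2803]); a=np.radians(92.9); s=np.array([np.cos(a),np.sin(a)]); t=np.array([-s[1],s[0]]); K=ST-.088*s-.038*t
for nm in ("top","scene"):
    c=ctrl.camera(nm); m=near(c,"wood",p0)
    p,e=fit([c],[m],n,p0,z); d=p[:2]-K
    print(nm,(p*[1000,1000,57.2958]).round(1),"err",round(e),"of",int(m.sum()),"corner x,y",(d@s*1000).round(1),(d@t*1000).round(1),"ang",np.degrees(p[2]-a).round(2))
E
python3 look.py large 611 280 92.9 55
```

```text
t 7.15 at [609.3 281.   51.8] yaw 92.92 tool z [ 7.e-04  2.e-04 -1.e+00] F [ 0.3  0.3 -0.4] open 64.4 grip 66.6
-1.599 1.619 39.755 0.0
top [612.5 279.7  90.6] err 1128 of 928 corner x,y 87.2 34.8 ang -2.32
scene [604.  278.1 100.5] err 1360 of 1350 corner x,y 86.1 43.4 ang 7.63
```

Request:
jog_arm(series=[[[0,0,10,0,0,0,60],[0,0,12,0,0,0,60],[0,0,10,0,0,0,60],[0,0,6,0,0,0,60],[0,0,4,0,0,0,60],[0,0,2,0,0,0,60],[-1,1,0.5,0,0,0,60],[-1,1,0,0,0,0,60],[0,0,0,0,0,0,60],[0,0,0,0,0,0,60]]])

```text
time_s: 8.25
eef_pos: [0.6115, 0.2791, 0.0073]
eef_rot: [0.0, 0.689, 0.725, 0.0]
wrist_force: [0.2, -0.3, -0.6]
opening: 0.754
grasp_force: 66.6
```

Request:
jog_arm(series=[[[0,0.5,0,0,0,0,60],[0,0.5,0,0,0,0,60],[0,0.5,0,0,0,0,60],[0,0.5,0,0,0,0,60],[0,0,0,0,0,0,60],[0,0,0,0,0,0,60],[0,0,0,0,0,0,60],[0,0,0,0,0,0,60],[0,0,0,0,0,0,60],[0,0,0,0,0,0,60]]])

```text
time_s: 9.25
eef_pos: [0.6131, 0.2792, 0.0068]
eef_rot: [-0.0, 0.689, 0.725, -0.0]
wrist_force: [-0.7, 1.4, -0.1]
opening: 0.748
grasp_force: 66.6
```

Request:
jog_arm(series=[[[0,0.5,0,0,0,0,60],[0,0.5,0,0,0,0,60],[0,0.5,0,0,0,0,60],[0,0,0,0,0,0,60],[-0.5,0,0,0,0,0,60],[-0.5,0,0,0,0,0,60],[-0.5,0,0,0,0,0,60],[-0.5,0,0,0,0,0,60],[0,0,0,0,0,0,60],[0,0,0,0,0,0,60]]])

```text
time_s: 10.25
eef_pos: [0.6142, 0.2773, 0.0066]
eef_rot: [-0.0, 0.689, 0.725, -0.0]
wrist_force: [-4.8, 2.2, -1.3]
opening: 0.75
grasp_force: 66.6
```

Request:
jog_arm(series=[[[-0.5,0,0,0,0,0,60],[0,0,0,0,0,0,60],[-0.5,0,0,0,0,0,60],[0,0,0,0,0,0,60],[0,0,0,0,0,0,60],[0,0,0,0,0,0,60],[0,0,0,0,0,0,60],[0,0,0,0,0,0,60],[0,0,0,0,0,0,60],[0,0,0,0,0,0,60]]])

```text
time_s: 11.25
eef_pos: [0.6142, 0.2768, 0.0066]
eef_rot: [-0.001, 0.689, 0.725, -0.0]
wrist_force: [-4.2, 3.7, -0.7]
opening: 0.758
grasp_force: 66.5
```

Request:
jog_arm(series=[[[-0.5,0,0,0,0,0,60],[0,0,0.5,0,0,0,60],[0,0,0.5,0,0,0,60],[0,0,0.5,0,0,0,60],[0,0,0,0,0,0,60],[0,0,0,0,0,0,60],[0,0,0,0,0,0,60],[0,0,0,0,0,0,60],[0,0,0,0,0,0,60],[0,0,0,0,0,0,60]]])

```text
time_s: 12.25
eef_pos: [0.6143, 0.2769, 0.0059]
eef_rot: [-0.001, 0.689, 0.725, 0.0]
wrist_force: [-6.9, 6.2, 3.4]
opening: 0.753
grasp_force: 67.0
```

Request:
jog_arm(series=[[[0,0,0,0,0,0,72],[0,0,0,0,0,0,76],[0,0,0,0,0,0,85],[0,0,0,0,0,0,85],[0,0,0,0,0,0,85],[0,0,0,0,0,0,85],[0,0,-5,0,0,0,85],[0,0,-15,0,0,0,85],[0,0,-30,0,0,0,85],[0,0,-30,0,0,0,85]]])

```text
time_s: 13.25
eef_pos: [0.6146, 0.2757, 0.0869]
eef_rot: [-0.0, 0.689, 0.725, -0.0]
wrist_force: [0.2, 0.1, 0.1]
opening: 0.997
grasp_force: 0.0
```

```bash
python3 plan.py 462.2 -292.8 90 88.4 14
```

```text
t 13.25 at [614.6 275.7  86.9] yaw 92.93 tool z [-3.e-04 -1.e-04 -1.e+00] F [0.2 0.1 0.1] open 85.1 grip 0.0
-39.999 -12.947 -0.224 0.006
-40.071 -12.721 -0.224 0.006
-40.142 -12.495 -0.224 0.006
-40.212 -12.268 -0.224 0.006
-40.281 -12.041 -0.224 0.006
-40.348 -11.813 -0.224 0.006
-40.414 -11.585 -0.224 0.006
-40.479 -11.357 -0.224 0.006
-40.542 -11.129 -0.224 0.006
-40.604 -10.9 -0.224 0.006
-40.665 -10.67 -0.224 0.006
-40.725 -10.441 -0.224 0.006
-40.783 -10.211 -0.224 0.006
-40.84 -9.98 -0.224 0.006
```

Request:
jog_arm(series=[[[-40,-13,0,0,0,0.006,85],[-40,-13,0,0,0,0.006,85],[-40,-12.5,0,0,0,0.006,85],[-40,-12,0,0,0,0.006,85],[-40,-12,0,0,0,0.006,85],[-40,-12,0,0,0,0.006,85],[-40,-11.5,0,0,0,0.006,85],[-40.5,-11,0,0,0,0.006,85],[-40.5,-11,0,0,0,0.006,85],[-40.5,-11,0,0,0,0.006,85]]])

```text
time_s: 14.25
eef_pos: [0.5055, -0.1304, 0.0869]
eef_rot: [0.001, 0.71, 0.704, 0.0]
wrist_force: [0.6, -0.4, 0.1]
opening: 0.998
grasp_force: 0.0
```

```bash
python3 plan.py 462.2 -292.8 30 88.4 5; python3 look.py large 614.4 277.5 92.9 8
```

```text
t 14.25 at [ 505.5 -130.4   86.9] yaw 89.48 tool z [ 0.0021 -0.0011 -1.    ] F [ 0.6 -0.4  0.1] open 85.3 grip 0.0
-32.557 -8.367 11.387 0.004
-32.588 -8.244 11.387 0.004
-32.619 -8.121 11.387 0.004
-32.65 -7.998 11.387 0.004
-32.68 -7.875 11.387 0.004
top [615.1 279.4  92.8] err 129 of 1826 corner x,y 86.8 32.2 ang -0.07
scene [612.9 286.7  92.5] err 663 of 2012 corner x,y 94.2 34.1 ang -0.39
```

Request:
jog_arm(series=[[[-40,-10,10,0,0,0.005,85],[-40,-10,10,0,0,0.005,85],[-40,-10,10,0,0,0.005,85],[-30,-8,10,0,0,0.004,85],[-13,-2.5,10,0,0,0,85],[0,0,0,0,0,0,85],[0,0,0,0,0,0,85],[0,0,0,0,0,0,85],[0,0,0,0,0,0,85],[0,0,0,0,0,0,85]]])

```text
time_s: 15.35
eef_pos: [0.4628, -0.2901, 0.0358]
eef_rot: [0.0, 0.716, 0.698, 0.0]
wrist_force: [0.3, 0.5, 0.3]
opening: 0.993
grasp_force: 0.0
```

```bash
python3 plan.py 462.2 -292.8 -2.5 88.4 1
```

```text
t 15.35 at [ 462.8 -290.1   35.8] yaw 88.48 tool z [ 5.e-04 -4.e-04 -1.e+00] F [0.3 0.5 0.3] open 84.8 grip 0.0
-2.74 -0.511 38.254 0.001
```

Request:
jog_arm(series=[[[-2.7,-0.5,10,0,0,0,80],[0,0,12,0,0,0,76],[0,0,8,0,0,0,76],[0,0,5,0,0,0,76],[0,0,3,0,0,0,76],[0,0,0,0,0,0,76],[0,0,0,0,0,0,50],[0,0,0,0,0,0,50],[0,0,0,0,0,0,50],[0,0,0,0,0,0,50]]])

```text
time_s: 16.35
eef_pos: [0.4623, -0.2941, -0.0019]
eef_rot: [0.001, 0.717, 0.697, 0.0]
wrist_force: [0.8, -0.2, 4.4]
opening: 0.638
grasp_force: 63.8
```

Request:
jog_arm(series=[[[0,0,0,0,0,0,50],[0,0,0,0,0,0,50],[0,0,0,0,0,0,50],[0,0,0,0,0,0,50],[0,0,0,0,0,0,50],[0,0,0,0,0,0,50],[0,0,0,0,0,0,50],[0,0,0,0,0,0,50],[0,0,0,0,0,0,50],[0,0,0,0,0,0,50]]])

```text
time_s: 17.35
eef_pos: [0.4623, -0.2941, -0.0019]
eef_rot: [0.001, 0.717, 0.697, 0.0]
wrist_force: [0.4, 0.8, 5.8]
opening: 0.637
grasp_force: 63.9
```

Request:
jog_arm(series=[[[0,0,-5,0,0,0,50],[0,0,-10,0,0,0,50],[0,0,-15,0,0,0,50],[0,0,-20,0,0,0,50],[0,0,-20,0,0,0,50],[0,0,-12,0,0,0,50],[0,0,0,0,0,0,50],[0,0,0,0,0,0,50],[0,0,0,0,0,0,50],[0,0,0,0,0,0,50]]])

```text
time_s: 18.35
eef_pos: [0.461, -0.2929, 0.0782]
eef_rot: [-0.001, 0.717, 0.697, -0.0]
wrist_force: [0.9, 0.3, -0.3]
opening: 0.637
grasp_force: 63.2
```

```bash
python3 plan.py 615 265.3 80 92.9 18
```

```text
t 18.35 at [ 461.  -292.9   78.2] yaw 88.39 tool z [-0.0015  0.0015 -1.    ] F [ 0.9  0.3 -0.3] open 54.4 grip 63.2
31.241 7.682 -0.102 -0.004
31.207 7.818 -0.102 -0.004
31.173 7.955 -0.102 -0.004
31.138 8.091 -0.102 -0.004
31.102 8.227 -0.102 -0.004
31.066 8.363 -0.102 -0.004
31.029 8.499 -0.102 -0.004
30.992 8.634 -0.102 -0.004
30.954 8.77 -0.102 -0.004
30.915 8.905 -0.102 -0.004
30.876 9.04 -0.102 -0.004
30.836 9.175 -0.102 -0.004
30.795 9.309 -0.102 -0.004
30.754 9.444 -0.102 -0.004
30.713 9.578 -0.102 -0.004
30.671 9.713 -0.102 -0.004
30.628 9.847 -0.102 -0.004
30.585 9.98 -0.102 -0.004
```

Request:
jog_arm(series=[[[15,3.5,0,0,0,-0.002,50],[31,8,0,0,0,-0.004,50],[31,8,0,0,0,-0.004,50],[31,8,0,0,0,-0.004,50],[31,8,0,0,0,-0.004,50],[31,8,0,0,0,-0.004,50],[31,8.5,0,0,0,-0.004,50],[31,8.5,0,0,0,-0.004,50],[31,9,0,0,0,-0.004,50],[31,9,0,0,0,-0.004,50]]])

```text
time_s: 19.35
eef_pos: [0.5429, 0.0021, 0.0788]
eef_rot: [-0.001, 0.703, 0.711, -0.0]
wrist_force: [1.2, -0.1, -0.9]
opening: 0.638
grasp_force: 63.2
```

Request:
jog_arm(series=[[[31,9,0,0,0,-0.004,50],[31,9,0,0,0,-0.004,50],[31,9,0,0,0,-0.004,50],[31,9.5,0,0,0,-0.004,50],[31,9.5,0,0,0,-0.004,50],[31,9.5,0,0,0,-0.004,50],[31,10,0,0,0,-0.004,50],[31,10,0,0,0,-0.004,50],[15,5,0,0,0,-0.002,50],[0,0,0,0,0,0,50]]])

```text
time_s: 20.35
eef_pos: [0.6165, 0.267, 0.0787]
eef_rot: [-0.0, 0.69, 0.724, -0.0]
wrist_force: [-0.1, -0.8, -1.1]
opening: 0.631
grasp_force: 63.2
```

```bash
python3 plan.py 615 265.3 20.5 92.9 1
```

```text
t 20.35 at [616.5 267.   78.7] yaw 92.7 tool z [-6.e-04  1.e-04 -1.e+00] F [-0.1 -0.8 -1.1] open 53.8 grip 63.2
-1.604 -1.559 58.191 -0.004
```

Request:
jog_arm(series=[[[-1.6,-1.5,5,0,0,-0.004,50],[0,0,10,0,0,0,50],[0,0,14,0,0,0,50],[0,0,12,0,0,0,50],[0,0,8,0,0,0,50],[0,0,5,0,0,0,50],[0,0,3,0,0,0,50],[0,0,1,0,0,0,50],[0,0,0,0,0,0,50],[0,0,0,0,0,0,50]]])

```text
time_s: 21.35
eef_pos: [0.6197, 0.2636, 0.0246]
eef_rot: [0.002, 0.69, 0.723, 0.004]
wrist_force: [2.4, 1.3, 13.7]
opening: 0.636
grasp_force: 67.2
```

Request:
jog_arm(series=[[[0,1,0,0,0,0,50],[0,1,0,0,0,0,50],[0,1,0,0,0,0,50],[0,0.5,0,0,0,0,50],[0,0.5,0,0,0,0,50],[-1,0.5,0,0,0,0,50],[-1,0,0,0,0,0,50],[-0.5,0,0,0,0,0,50],[0,0,0,0,0,0,50],[0,0,0,0,0,0,50]]])

```text
time_s: 22.35
eef_pos: [0.6202, 0.2635, 0.0234]
eef_rot: [-0.002, 0.691, 0.723, 0.002]
wrist_force: [-8.4, 9.4, 17.1]
opening: 0.634
grasp_force: 67.6
```

```bash
python3 plan.py;python3 - <<'E'
from bench import ctrl
import cv2,numpy as np
a=ctrl.camera("scene")["frame"][180:320,380:580]; b=ctrl.camera("top")["frame"][170:290,140:290]
cv2.imwrite("pics/m1.png",np.vstack([cv2.resize(a,(560,330),interpolation=2)[:,:],cv2.resize(b,(560,270),interpolation=2)]))
E
```

```text
t 22.35 at [620.2 263.5  23.4] yaw 92.66 tool z [ 4.0e-04  5.3e-03 -1.0e+00] F [-8.4  9.4 17.1] open 54.2 grip 67.6
```

View pics/m1.png

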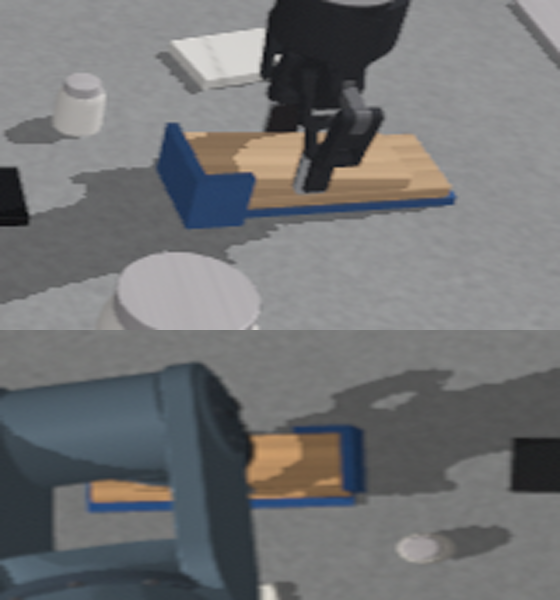

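The medium board's end sits inside the corner (lower panel (300,465)) over the large one, but contact came about 5 mm higher than expected. I'll check the heights with depth.

```bash
cat > heights.py <<'E'
from h import *
from bench import ctrl
ST=np.array([.6093,.2803]); a=np.radians(92.9); s=np.array([np.cos(a),np.sin(a)]); t=np.array([-s[1],s[0]]); K=ST-.088*s-.038*t
for nm in("top","scene"):
    c=ctrl.camera(nm); W=world(c); m=(mask(c,"wood")>0)&(c["z_map"]>0); P=W[m]; d=P[:,:2]-K
    x,y=d@s*1000,d@t*1000; z=P[:,2]*1000-8
    print(nm,"rows y 0-75 step 15 / cols x 0-180 step 15: median height above base")
    for j in range(-5,75,10):
        print(j,[ (int(round(np.median(z[k])*1)) if (k:=(x>=i)&(x<i+15)&(y>=j)&(y<j+10)).sum()>4 else '.') for i in range(0,180,15)])
E
python3 heights.py
```

```text
top rows y 0-75 step 15 / cols x 0-180 step 15: median height above base
-5 [35, 33, 32, 31, '.', '.', '.', '.', '.', '.', '.', '.']
5 [34, 33, 32, 32, '.', '.', '.', '.', '.', '.', '.', '.']
15 [35, 34, 34, 31, '.', '.', '.', '.', '.', '.', '.', '.']
25 [36, 34, 35, 30, '.', '.', '.', '.', '.', '.', '.', '.']
35 [36, 33, 35, 32, '.', '.', '.', '.', '.', '.', '.', '.']
45 [37, 33, 33, 31, '.', '.', '.', '.', 24, 13, 11, 10]
55 [13, 14, 13, 13, '.', '.', '.', 11, 13, 11, 11, 8]
65 [17, '.', 10, 13, 291, '.', '.', '.', '.', '.', '.', '.']
scene rows y 0-75 step 15 / cols x 0-180 step 15: median height above base
-5 [36, '.', 24, 22, 9, 10, 19, 16, 18, 11, 10, 9]
5 [36, 35, 33, 31, 31, '.', 27, 27, 25, 23, 12, 12]
15 [36, 34, 33, 32, 31, '.', '.', 26, 25, 24, 12, 12]
25 [36, 35, 33, 32, 30, '.', '.', '.', 25, 24, 12, 12]
35 [36, 34, 33, 32, 30, 29, '.', '.', 25, 24, 12, 11]
45 [36, 34, 33, 32, 30, 29, 27, '.', '.', 24, 12, 11]
55 ['.', '.', '.', '.', '.', '.', '.', '.', '.', '.', 12, 12]
65 ['.', '.', '.', '.', '.', '.', '.', '.', '.', '.', '.', '.']
```

The medium board tilted 0.086 rad in the grip, with its corner end 12 mm high. I'll back off 2 mm, release so it drops flat, then re-grip low and push.

Request:
jog_arm(series=[[[1,-0.5,0,0,0,0,50],[1,-0.5,0,0,0,0,50],[0,0,0,0,0,0,62],[0,0,0,0,0,0,70],[0,0,0,0,0,0,75],[0,0,0,0,0,0,75],[0,0,0,0,0,0,75],[0,0,0,0,0,0,75],[0,0,0,0,0,0,75],[0,0,0,0,0,0,75]]])

```text
time_s: 23.55
eef_pos: [0.6193, 0.2626, 0.0213]
eef_rot: [0.0, 0.69, 0.724, 0.0]
wrist_force: [-0.0, -0.1, -0.0]
opening: 0.876
grasp_force: 0.0
```

```bash
python3 plan.py;python3 heights.py
```

```text
t 23.55 at [619.3 262.6  21.3] yaw 92.75 tool z [ 1.e-04 -0.e+00 -1.e+00] F [-0.  -0.1 -0. ] open 74.8 grip 0.0
top rows y 0-75 step 15 / cols x 0-180 step 15: median height above base
-5 [24, 24, 23, 23, '.', '.', '.', '.', '.', '.', '.', '.']
5 [23, 25, 24, 22, '.', '.', '.', '.', '.', '.', '.', '.']
15 [23, 24, 25, 23, '.', '.', '.', '.', '.', '.', '.', '.']
25 [23, 23, 25, 24, '.', '.', '.', '.', '.', '.', '.', '.']
35 [22, 24, 24, 24, '.', '.', '.', '.', '.', '.', '.', '.']
45 [24, 23, 24, 23, '.', '.', '.', '.', 22, 12, 12, 8]
55 [13, 11, 12, 12, 11, '.', '.', 13, 13, 11, 12, 8]
65 [308, '.', 12, '.', 330, '.', '.', '.', '.', '.', '.', '.']
scene rows y 0-75 step 15 / cols x 0-180 step 15: median height above base
-5 ['.', '.', 16, 15, 10, 5, 15, 16, 16, 12, 10, 12]
5 ['.', '.', 24, 24, 24, '.', 23, 23, 24, 23, 12, 13]
15 [25, 25, 24, 24, 24, '.', '.', '.', 24, 23, 13, 12]
25 [25, 24, 24, 24, 24, 24, '.', '.', 24, 25, 12, '.']
35 [25, 24, 23, 24, 24, 24, '.', '.', 25, 24, 12, 12]
45 [24, 24, 23, 24, 24, 24, '.', '.', '.', 24, 12, 12]
55 ['.', '.', '.', '.', '.', '.', '.', '.', '.', '.', 13, 11]
65 ['.', '.', '.', '.', '.', '.', '.', '.', '.', '.', '.', '.']
```

```bash
cat > edges.py <<'E'
import sys
from h import *
from bench import ctrl
ST=np.array([.6093,.2803]); a=np.radians(92.9); s=np.array([np.cos(a),np.sin(a)]); t=np.array([-s[1],s[0]]); K=ST-.088*s-.038*t
# outer edges of the wood layers in the corner frame, in bands, by height class
for nm in("top","scene"):
    c=ctrl.camera(nm); W=world(c); m=(mask(c,"wood")>0)&(c["z_map"]>0); P=W[m]; d=P[:,:2]-K
    x,y=d@s*1000,d@t*1000; z=P[:,2]*1000-8
    for lab,lo,hi in(("L",8,16),("M",20,28),("S",32,40)):
        k=(z>lo)&(z<hi)&(x>-10)&(x<190)&(y>-10)&(y<85)
        ex=[np.sort(x[k&(y>=j)&(y<j+6)])[-3:].mean().round(1) for j in range(4,62,6) if (k&(y>=j)&(y<j+6)).sum()>12]
        ey=[np.sort(y[k&(x>=j)&(x<j+10)])[-3:].mean().round(1) for j in range(10,170,10) if (k&(x>=j)&(x<j+10)).sum()>12]
        print(nm,lab,"far x",[float(v) for v in ex],"front y",[float(v) for v in ey])
E
python3 edges.py
```

```text
top L far x [166.1, 164.7, 166.4] front y [64.7, 66.3, 65.3, 65.1, 64.9, 64.5, 64.0, 65.2]
top M far x [55.7, 53.9, 55.2, 56.0, 58.0, 60.3, 60.6, 109.6, 136.1] front y [55.7, 55.4, 55.0, 55.2, 55.0]
top S far x [] front y []
scene L far x [167.8, 167.8, 167.1, 168.6, 168.3, 168.3, 167.0, 166.7, 167.9, 167.4] front y [2.2, 1.9, 1.0, 1.2, 1.0, 1.2, 1.1, 58.7, 64.7, 62.7]
scene M far x [138.8, 138.9, 139.2, 139.3, 139.2, 140.3, 138.5, 139.0, 86.0] front y [52.0, 52.5, 54.1, 53.5, 53.6, 52.4, 52.4, 52.5, 32.3, 50.9, 13.7, 33.5, 49.5]
scene S far x [] front y []
```

Both boards lie flat and snug: the large far edge is at about 168 (168–170 expected) and the medium at about 139/55. On to the small board at (620.6,-293.7), yaw 79.7°.

Request:
jog_arm(series=[[[0,0,0,0,0,0,84],[0,0,-5,0,0,0,84],[0,0,-15,0,0,0,84],[0,0,-25,0,0,0,84],[0,0,-25,0,0,0,84],[0,0,0,0,0,0,84],[0,0,0,0,0,0,84],[0,0,0,0,0,0,84],[0,0,0,0,0,0,84],[0,0,0,0,0,0,84]]])

```text
time_s: 24.75
eef_pos: [0.6186, 0.2624, 0.0901]
eef_rot: [-0.001, 0.69, 0.724, -0.001]
wrist_force: [0.7, 0.6, -0.0]
opening: 0.981
grasp_force: 0.0
```

```bash
python3 plan.py 620.4 -293.7 80 79.7 14; python3 edges.py
```

```text
t 24.75 at [618.6 262.4  90.1] yaw 92.75 tool z [-2.e-03 -4.e-04 -1.e+00] F [ 0.7  0.6 -0. ] open 83.8 grip 0.0
-39.68 -1.774 0.721 0.016
-39.704 -1.128 0.721 0.016
-39.717 -0.482 0.721 0.016
-39.719 0.164 0.721 0.016
-39.711 0.81 0.721 0.016
-39.693 1.455 0.721 0.016
-39.664 2.101 0.721 0.016
-39.625 2.746 0.721 0.016
-39.575 3.39 0.721 0.016
-39.514 4.033 0.721 0.016
-39.444 4.675 0.721 0.016
-39.362 5.316 0.721 0.016
-39.271 5.956 0.721 0.016
-39.169 6.594 0.721 0.016
top L far x [167.4, 165.6, 166.5] front y [64.7, 64.4, 66.3, 66.0, 65.7, 65.3, 64.6, 64.4, 64.8, 65.4]
top M far x [71.1, 70.5, 71.1, 74.5, 77.8, 76.0, 78.8, 97.6, 117.7] front y [55.0, 55.6, 55.1, 56.9, 55.0, 56.4, 55.9]
top S far x [] front y []
scene L far x [165.7, 168.6, 167.4, 167.0, 167.9, 166.7, 166.3, 167.1, 166.4, 166.6] front y [0.9, 1.4, 0.7, 1.9, 0.8, 1.8, 1.3, 0.1, 0.8, 50.8, 64.3, 61.8]
scene M far x [138.4, 139.0, 140.1, 138.7, 139.0, 139.3, 139.6, 140.8, 126.1] front y [51.7, 55.4, 52.6, 51.1, 54.2, 53.0, 53.2, 53.9, 53.5, 53.5, 54.0, 52.0, 51.9]
scene S far x [] front y []
```

Request:
jog_arm(series=[[[-20,-1,0,0,0,0.01,80],[-40,-1.5,0,0,0,0.016,80],[-40,-1,0,0,0,0.016,80],[-40,-0.5,0,0,0,0.016,80],[-40,0,0,0,0,0.016,80],[-40,0.5,0,0,0,0.016,80],[-40,1,0,0,0,0.016,80],[-40,1.5,0,0,0,0.016,80],[-40,2,0,0,0,0.016,80],[-40,3,0,0,0,0.016,80]]])

```text
time_s: 25.85
eef_pos: [0.6141, -0.1202, 0.0913]
eef_rot: [-0.0, 0.744, 0.668, -0.0]
wrist_force: [1.0, 0.3, -0.3]
opening: 0.939
grasp_force: 0.0
```

Request:
jog_arm(series=[[[-40,4,0,0,0,0.016,80],[-40,4,0,0,0,0.016,80],[-40,5,0,0,0,0.016,80],[-40,6,0,0,0,0.016,80],[-20,6,0,0,0,0.016,80],[0,0,10,0,0,0.006,80],[0,0,20,0,0,0,70],[0,0,20,0,0,0,66],[0,0,5,0,0,0,66],[0,0,0,0,0,0,66]]])

```text
time_s: 26.85
eef_pos: [0.6143, -0.2982, 0.0346]
eef_rot: [-0.002, 0.771, 0.636, -0.0]
wrist_force: [0.7, 0.1, -0.4]
opening: 0.774
grasp_force: 0.0
```

```bash
python3 plan.py 620.4 -293.7 -1 79.7 1
```

```text
t 26.85 at [ 614.3 -298.2   34.6] yaw 79.02 tool z [-0.0027  0.0021 -1.    ] F [ 0.7  0.1 -0.4] open 66.1 grip 0.0
5.624 5.129 35.637 -0.012
```

Request:
jog_arm(series=[[[5.6,5,0,0,0,-0.012,66],[0,0,10,0,0,0,66],[0,0,12,0,0,0,66],[0,0,8,0,0,0,66],[0,0,3,0,0,0,66],[0,0,1,0,0,0,66],[0,0,0,0,0,0,66],[0,0,0,0,0,0,66],[0,0,0,0,0,0,66],[0,0,0,0,0,0,66]]])

```text
time_s: 27.85
eef_pos: [0.6217, -0.2952, 0.0027]
eef_rot: [0.0, 0.768, 0.641, 0.0]
wrist_force: [0.7, 0.2, 1.0]
opening: 0.77
grasp_force: 0.0
```

Request:
jog_arm(series=[[[0,0,0,0,0,0,40],[0,0,0,0,0,0,40],[0,0,0,0,0,0,40],[0,0,0,0,0,0,40],[0,0,0,0,0,0,40],[0,0,0,0,0,0,40],[0,0,0,0,0,0,40],[0,0,0,0,0,0,40],[0,0,0,0,0,0,40],[0,0,0,0,0,0,40]]])

```text
time_s: 28.85
eef_pos: [0.622, -0.2953, 0.003]
eef_rot: [0.001, 0.768, 0.641, 0.0]
wrist_force: [-0.2, -0.4, 6.5]
opening: 0.514
grasp_force: 61.6
```

```bash
python3 plan.py
```

```text
t 28.85 at [ 622.  -295.3    3. ] yaw 79.69 tool z [ 9.e-04 -7.e-04 -1.e+00] F [-0.2 -0.4  6.5] open 43.9 grip 61.6
```

Request:
jog_arm(series=[[[0,0,-3,0,0,0,40],[0,0,-8,0,0,0,40],[0,0,-15,0,0,0,40],[0,0,-20,0,0,0,40],[0,0,-20,0,0,0,40],[0,0,-10,0,0,0,40],[0,0,-4,0,0,0,40],[0,0,0,0,0,0,40],[0,0,0,0,0,0,40],[0,0,0,0,0,0,40]]])

```text
time_s: 29.85
eef_pos: [0.6208, -0.2945, 0.081]
eef_rot: [-0.001, 0.768, 0.641, -0.0]
wrist_force: [-0.4, 0.1, -0.5]
opening: 0.514
grasp_force: 61.1
```

```bash
python3 plan.py 621.8 250.5 85 92.9 16; cat > tilt.py <<'E'
from h import *
from bench import ctrl
c=ctrl.camera("scene"); W=world(c); o=ctrl.get_obs(); p=np.array(o["eef_pos"])
A=R.from_quat(np.array(o["eef_rot"])[[1,2,3,0]]).as_matrix()
m=(mask(c,"wood")>0)&(c["z_map"]>0); L=((W-p)@A)[m]*1000; L=L[(abs(L[:,0])<60)&(abs(L[:,1])<35)&(abs(L[:,2])<40)]
for i in range(-60,60,10):
    k=(L[:,0]>=i)&(L[:,0]<i+10)
    if k.sum()>5: print(i,k.sum(),"top z rel tcp",-np.percentile(L[k,2],[15,50]).round(1), "y",L[k,1].min().round(),L[k,1].max().round())
print(L[:,0].min(),L[:,0].max())
cv2.imwrite("pics/tilt%d.png"%int(o["time_s"]*100),cv2.resize(c["frame"][60:320,60:360],None,fx=2,fy=2))
E
python3 tilt.py; ls pics
```

```text
t 29.85 at [ 620.8 -294.5   81. ] yaw 79.69 tool z [-0.0018  0.0013 -1.    ] F [-0.4  0.1 -0.5] open 43.9 grip 61.1
33.525 -6.036 -0.253 -0.014
33.608 -5.552 -0.253 -0.014
33.685 -5.067 -0.253 -0.014
33.754 -4.581 -0.253 -0.014
33.817 -4.094 -0.253 -0.014
33.872 -3.606 -0.253 -0.014
33.921 -3.117 -0.253 -0.014
33.962 -2.628 -0.253 -0.014
33.997 -2.138 -0.253 -0.014
34.024 -1.648 -0.253 -0.014
34.044 -1.157 -0.253 -0.014
34.057 -0.667 -0.253 -0.014
34.063 -0.176 -0.253 -0.014
34.062 0.315 -0.253 -0.014
34.054 0.806 -0.253 -0.014
34.039 1.297 -0.253 -0.014
-60 22 top z rel tcp [8.7 7.5] y -14.0 24.0
-50 96 top z rel tcp [9.4 8.1] y -11.0 27.0
-40 70 top z rel tcp [9.7 7.9] y 4.0 26.0
-30 66 top z rel tcp [9.  7.3] y 7.0 26.0
-20 29 top z rel tcp [8.7 6.3] y 14.0 29.0
-10 13 top z rel tcp [10.1  9.3] y -21.0 31.0
0 70 top z rel tcp [9.7 8.8] y -21.0 21.0
10 131 top z rel tcp [10.   8.4] y -22.0 27.0
20 125 top z rel tcp [9.7 8.1] y -22.0 27.0
30 127 top z rel tcp [9.9 8.7] y -23.0 26.0
40 128 top z rel tcp [9.9 8.5] y -21.0 26.0
50 117 top z rel tcp [9.7 8.1] y -19.0 26.0
-53.01758214529488 58.313599340471846
crop0.png
lift1.png
m1.png
scene0.png
tilt2990.png
top0.png
```

The board is level in the grip. I'll carry it smoothly.

Request:
jog_arm(series=[[[8,-1.5,0,0,0,-0.004,40],[17,-3,0,0,0,-0.007,40],[26,-4.5,0,0,0,-0.011,40],[34,-6,0,0,0,-0.014,40],[34,-5.5,0,0,0,-0.014,40],[34,-5,0,0,0,-0.014,40],[34,-4.5,0,0,0,-0.014,40],[34,-4,0,0,0,-0.014,40],[34,-3.5,0,0,0,-0.014,40],[34,-3,0,0,0,-0.014,40]]])

```text
time_s: 30.9
eef_pos: [0.6169, -0.0002, 0.0823]
eef_rot: [-0.0, 0.727, 0.686, 0.0]
wrist_force: [0.6, -0.8, -0.3]
opening: 0.517
grasp_force: 61.1
```

Request:
jog_arm(series=[[[34,-2.5,0,0,0,-0.014,40],[34,-2,0,0,0,-0.014,40],[34,-1.5,0,0,0,-0.014,40],[34,-1,0,0,0,-0.014,40],[34,-0.5,0,0,0,-0.014,40],[34,0,0,0,0,-0.014,40],[28,0,0,0,0,-0.014,40],[20,0,0,0,0,-0.01,40],[10,0,0,0,0,-0.005,40],[4,0,0,0,0,0,40]]])

```text
time_s: 31.9
eef_pos: [0.6121, 0.2647, 0.0821]
eef_rot: [-0.0, 0.687, 0.726, -0.0]
wrist_force: [0.2, 0.1, -0.8]
opening: 0.516
grasp_force: 61.1
```

```bash
python3 plan.py 621.8 250.5 70 92.9 1
```

```text
t 31.9 at [612.1 264.7  82.1] yaw 93.16 tool z [-5.e-04 -0.e+00 -1.e+00] F [ 0.2  0.1 -0.8] open 44.1 grip 61.1
-14.694 8.857 12.144 0.005
```

Request:
jog_arm(series=[[[-5,3,4,0,0,0.005,40],[-5,3,4,0,0,0,40],[-4.7,2.9,4,0,0,0,40],[0,0,0,0,0,0,40],[0,0,0,0,0,0,40],[0,0,0,0,0,0,40],[0,0,0,0,0,0,40],[0,0,0,0,0,0,40],[0,0,0,0,0,0,40],[0,0,0,0,0,0,40]]])

```text
time_s: 32.9
eef_pos: [0.6227, 0.249, 0.0704]
eef_rot: [0.0, 0.69, 0.724, 0.0]
wrist_force: [0.6, 0.3, -0.3]
opening: 0.512
grasp_force: 61.1
```

```bash
python3 plan.py 621.8 250.5 38 92.9 1; python3 tilt.py
```

```text
t 32.9 at [622.7 249.   70.4] yaw 92.76 tool z [ 1.e-04  0.e+00 -1.e+00] F [ 0.6  0.3 -0.3] open 43.7 grip 61.1
1.541 -0.876 32.357 -0.002
-60 82 top z rel tcp [9.3 6.7] y -21.0 25.0
-50 165 top z rel tcp [9.9 7.6] y -25.0 27.0
-40 162 top z rel tcp [9.8 7.4] y -28.0 27.0
-30 159 top z rel tcp [9.8 7.4] y -21.0 27.0
-20 192 top z rel tcp [9.7 6.2] y -21.0 28.0
-10 154 top z rel tcp [  9.6 -36.4] y -21.0 28.0
0 105 top z rel tcp [  8.9 -37.6] y -22.0 35.0
10 106 top z rel tcp [  4.5 -37.7] y -21.0 30.0
20 142 top z rel tcp [  8.7 -36.9] y -17.0 29.0
30 145 top z rel tcp [  8.6 -36.8] y -18.0 30.0
40 156 top z rel tcp [  9.  -36.4] y -18.0 29.0
50 127 top z rel tcp [  8.4 -37.6] y -18.0 30.0
-55.59977051122255 59.82587724848513
```

Request:
jog_arm(series=[[[3,-1,0,0,0,0,40],[0,0,5,0,0,0,40],[0,0,8,0,0,0,40],[0,0,8,0,0,0,40],[0,0,6,0,0,0,40],[0,0,4,0,0,0,40],[0,0,1,0,0,0,40],[0,0,0,0,0,0,40],[0,0,0,0,0,0,40],[0,0,0,0,0,0,40]]])

```text
time_s: 33.95
eef_pos: [0.622, 0.2519, 0.0388]
eef_rot: [0.0, 0.69, 0.724, 0.0]
wrist_force: [1.1, -0.0, 0.1]
opening: 0.513
grasp_force: 61.1
```

```bash
python3 plan.py 626 246.7 35.5 92.9 1; python3 tilt.py;python3 edges.py
```

```text
t 33.95 at [622.  251.9  38.8] yaw 92.75 tool z [ 8.e-04  2.e-04 -1.e+00] F [ 1.1 -0.   0.1] open 43.8 grip 61.1
-5.366 3.764 3.254 -0.003
-60 65 top z rel tcp [9.6 7.4] y -20.0 25.0
-50 97 top z rel tcp [10.5  8.9] y -21.0 25.0
-40 88 top z rel tcp [10.1  8.9] y -22.0 26.0
-30 112 top z rel tcp [9.9 8.6] y -19.0 29.0
-20 177 top z rel tcp [9.4 6.9] y -21.0 31.0
-10 134 top z rel tcp [9.7 1.1] y -21.0 30.0
0 88 top z rel tcp [ 8.8 -8.6] y -23.0 30.0
10 84 top z rel tcp [ 5.6 -9.1] y -22.0 30.0
20 118 top z rel tcp [ 8.5 -6. ] y 8.0 30.0
30 117 top z rel tcp [ 8.8 -5.9] y 9.0 30.0
40 139 top z rel tcp [ 9.3 -2.3] y -2.0 30.0
50 119 top z rel tcp [ 8.8 -5.9] y -11.0 31.0
-54.39049554567441 59.896971241623866
top L far x [165.0, 164.5, 166.4] front y [64.4, 64.8, 66.1, 65.7, 64.7, 63.6, 63.9, 64.5]
top M far x [135.0, 135.5] front y [55.9, 57.9, 55.5, 56.3]
top S far x [44.3, 41.0, 44.8, 42.2, 47.1, 47.8, 50.5, 74.1] front y [49.5, 49.3, 48.1, 49.2]
scene L far x [168.1, 165.8, 168.7, 168.3, 167.5, 167.4, 168.0, 166.6, 168.2, 168.9] front y [0.8, 1.1, 1.2, 1.7, 0.9, 1.5, 0.4, 1.2, 2.0, 1.4, 54.3, 65.7, 63.0]
scene M far x [138.8, 139.9, 139.7, 138.4, 138.8, 139.7, 139.4, 139.6] front y [7.5, 8.2, 4.8, 7.6, 8.9, 8.0, 7.2, 9.2, 50.3, 51.6]
scene S far x [113.2, 113.6, 113.8, 113.0, 112.9, 80.5, 66.6, 66.3] front y [46.4, 47.1, 45.2, 46.6, 47.0, 48.5, 5.4, 15.9, 15.6, 29.1, 33.2]
```

Request:
jog_arm(series=[[[0,1,1,0,0,0,40],[0,1,1,0,0,0,40],[0,1,0,0,0,0,40],[0,0.5,0,0,0,0,40],[-1,0,0,0,0,0,40],[-1,0,0,0,0,0,40],[-1,0,0,0,0,0,40],[-1,0,0,0,0,0,40],[0,0,0,0,0,0,40],[0,0,0,0,0,0,40]]])

```text
time_s: 35.1
eef_pos: [0.6254, 0.2479, 0.0363]
eef_rot: [0.0, 0.69, 0.724, 0.0]
wrist_force: [-0.3, -0.1, -0.7]
opening: 0.516
grasp_force: 61.1
```

Request:
jog_arm(series=[[[0,0.5,0,0,0,0,40],[0,0,0,0,0,0,40],[-0.5,0,0,0,0,0,40],[0,0,0,0,0,0,40],[0,0,0,0,0,0,40],[0,0,0,0,0,0,40],[0,0,0,0,0,0,40],[0,0,0,0,0,0,40],[0,0,0,0,0,0,40],[0,0,0,0,0,0,40]]])

```text
time_s: 36.1
eef_pos: [0.6258, 0.2475, 0.0362]
eef_rot: [-0.0, 0.69, 0.724, -0.0]
wrist_force: [-1.0, 0.1, -0.3]
opening: 0.517
grasp_force: 61.1
```

Request:
jog_arm(series=[[[0,0.5,0,0,0,0,40],[0,0,0,0,0,0,40],[-0.5,0,0,0,0,0,40],[0,0,0,0,0,0,40],[-0.5,0,0,0,0,0,40],[0,0,0,0,0,0,40],[0,0,0,0,0,0,40],[0,0,0,0,0,0,40],[0,0,0,0,0,0,40],[0,0,0,0,0,0,40]]])

```text
time_s: 37.1
eef_pos: [0.6259, 0.2471, 0.0361]
eef_rot: [-0.001, 0.69, 0.724, -0.0]
wrist_force: [-4.0, 3.1, 0.4]
opening: 0.516
grasp_force: 61.2
```

```bash
python3 edges.py | grep -v L
```

```text
top M far x [135.7, 134.9, 136.3] front y [55.9, 55.5, 55.2, 55.4, 55.1, 56.3, 58.2]
top S far x [37.4, 37.3, 40.0, 41.6, 43.8, 42.4, 42.9] front y [45.4, 45.8, 46.3, 48.6]
scene M far x [138.8, 139.4, 140.2, 138.0, 140.1, 138.4, 138.8, 139.2] front y [1.9, 1.4, 2.1, 1.5, 2.0, 1.2, 39.7, 51.6, 51.3]
scene S far x [109.4, 109.2, 110.3, 108.1, 109.5, 78.8, 62.8] front y [44.1, 44.8, 43.3, 46.1, 44.1, 12.6, 12.7, 20.1, 32.4]
```

Contact on both fences (Fx −4, Fy +3) and the edges agree. I'll lower to the medium board, release and retreat.

Request:
jog_arm(series=[[[0,0,0.5,0,0,0,40],[0,0,0.5,0,0,0,40],[0,0,0,0,0,0,40],[0,0,0,0,0,0,50],[0,0,0,0,0,0,56],[0,0,0,0,0,0,66],[0,0,0,0,0,0,70],[0,0,0,0,0,0,70],[0,0,-5,0,0,0,70],[0,0,-15,0,0,0,70]]])

```text
time_s: 38.2
eef_pos: [0.6251, 0.2462, 0.0542]
eef_rot: [-0.001, 0.69, 0.724, -0.001]
wrist_force: [-0.1, -0.4, -0.6]
opening: 0.82
grasp_force: 0.0
```

Request:
jog_arm(series=[[[0,0,-30,0,0,0,70],[0,0,-30,0,0,0,70],[-30,-10,-10,0,0,0,70],[-40,-20,0,0,0,0,70],[-40,-20,0,0,0,0,70],[-40,-20,0,0,0,0,70],[-40,-20,0,0,0,0,70],[-40,-20,0,0,0,0,70],[-40,-20,0,0,0,0,70],[-20,-10,0,0,0,0,70]]])

```text
time_s: 39.2
eef_pos: [0.4997, -0.0526, 0.1268]
eef_rot: [0.001, 0.691, 0.723, 0.0]
wrist_force: [-0.6, -0.4, -1.3]
opening: 0.818
grasp_force: 0.0
```

```bash
python3 edges.py; python3 heights.py; python3 - <<'E'
from bench import ctrl
import cv2,numpy as np
a=ctrl.camera("scene")["frame"][180:320,380:580]; b=ctrl.camera("top")["frame"][170:290,140:290]
cv2.imwrite("pics/fin.png",np.vstack([cv2.resize(a,(460,310),interpolation=2),cv2.resize(b,(460,280),interpolation=2)]))
E
```

```text
top L far x [166.9, 164.9, 165.5, 165.8, 166.3, 165.4, 165.9, 166.6, 166.4, 166.6] front y [64.8, 64.5, 66.3, 66.0, 65.4, 65.0, 65.0, 64.8, 65.9, 65.7, 65.1, 64.9, 64.5, 64.0, 63.8]
top M far x [137.3, 136.9, 138.1, 137.3, 135.2, 135.9, 134.8, 136.2, 135.8] front y [55.7, 55.5, 55.3, 56.4, 56.2, 55.8, 55.4, 55.7, 56.3, 55.0]
top S far x [106.7, 108.0, 108.3, 113.2, 106.2, 106.0, 105.3, 96.2] front y [46.1, 46.4, 46.2, 46.0, 45.3, 45.0, 46.1, 46.5, 44.7, 44.2]
scene L far x [168.0, 166.8, 168.8, 167.8, 167.6, 168.8, 166.5, 168.2, 167.0, 167.6] front y [2.1, 1.5, 1.9, 1.7, 2.4, 1.3, 1.4, 1.6, 1.0, 1.6, 53.5, 63.9, 62.7]
scene M far x [139.7, 139.0, 138.3, 138.6, 139.1, 139.0, 138.0, 140.5] front y [1.3, 1.7, 1.0, 1.0, 1.1, 0.8, 1.8, 49.5, 53.0, 51.1]
scene S far x [108.4, 107.7, 109.0, 109.8, 109.2, 109.2, 106.8] front y [44.0, 43.9, 43.6, 42.7, 43.5, 44.5, 43.1, 43.5, 43.5, 43.8]
top rows y 0-75 step 15 / cols x 0-180 step 15: median height above base
-5 [36, 36, 31, 36, 36, 33, 30, 25, 22, -2, 8, 6]
5 [34, 36, 35, 36, 35, 35, 35, 25, 23, 17, 11, 8]
15 [35, 34, 36, 35, 36, 36, 34, 26, 23, 13, 12, 4]
25 [35, 36, 36, 35, 35, 35, 36, 26, 24, 13, 11, 11]
35 [36, 35, 35, 36, 35, 36, 35, 24, 22, 14, 11, 12]
45 [25, 26, 23, 25, 27, 26, 24, 23, 24, 13, 11, 8]
55 [12, 13, 14, 13, 12, 11, 13, 12, 12, 12, 12, 10]
65 ['.', '.', '.', 12, '.', '.', 14, 10, '.', '.', '.', '.']
scene rows y 0-75 step 15 / cols x 0-180 step 15: median height above base
-5 ['.', '.', 23, 22, 23, 21, 22, 18, 17, 11, 9, 10]
5 [36, 36, 36, 36, 36, 36, 36, 33, 24, 23, 12, 12]
15 [36, 36, 36, 36, 36, 36, 37, 35, 24, 23, 12, 12]
25 [36, 36, 36, 36, 36, 36, 36, 34, 24, 23, 12, 13]
35 [36, 36, 35, 36, 36, 35, 36, 35, 24, 22, 12, 13]
45 ['.', '.', '.', '.', '.', '.', '.', '.', 24, 23, 12, 12]
55 ['.', '.', '.', '.', '.', '.', '.', '.', '.', '.', 12, '.']
65 ['.', '.', '.', '.', '.', '.', '.', '.', '.', '.', '.', '.']
```

View pics/fin.png

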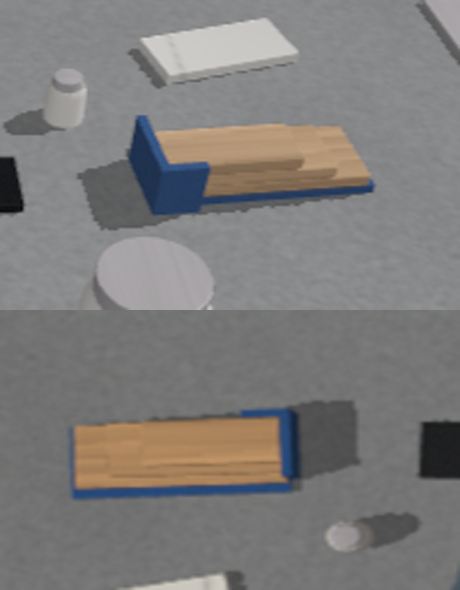

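The picture shows all three boards stacked flat and flush in the corner (lower panel (285,425)), at heights 12/24/36 mm. Pots, slate and marble are undisturbed. Handing in.

Request:
jog_arm(series=[[[0,0,0,0,0,0,70],[0,0,0,0,0,0,70],[0,0,0,0,0,0,70],[0,0,0,0,0,0,70],[0,0,0,0,0,0,70],[0,0,0,0,0,0,70],[0,0,0,0,0,0,70],[0,0,0,0,0,0,70],[0,0,0,0,0,0,70],[0,0,0,0,0,0,70]]])

```text
time_s: 40.5
eef_pos: [0.5005, -0.0499, 0.1253]
eef_rot: [0.0, 0.69, 0.724, 0.0]
wrist_force: [-0.6, -0.4, 0.5]
opening: 0.818
grasp_force: 0.0
```

```bash
python3 -c "
from bench import ctrl
print(ctrl.hand_in())"
```

```text
the job is handed in; nothing more can be done
None
```

The three wooden boards are stacked flat in the blue stand, largest at the bottom and smallest on top, each within about 1–2 mm of both fences by camera; the job was handed in at about 40 s, and no verdict was returned.

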